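Fit the press plate onto its two guide posts

ROBOT

A 7-joint arm with a two-finger parallel gripper is mounted at the origin on a cart in front of the work surface, level with it; the furniture and walls round the work are solid. World frame = base frame: x ahead of the robot, y to its left, z up, the work surface at z = 0. Lengths are in m, angles in rad, forces in N, time in s.
With the tool pointing down it reaches from about 0.35 to 0.9 m from the base axis. Payload 8.1 kg.
Tool frame: the origin (TCP) lies on the centre line of the jaws, within the pads' length; the fingertips stand 19 mm ahead of it and the grasp point (between the pads) is the TCP (arm.tip_reach is the distance from the TCP to the fingertips, in m); z points along the fingers, y is the line along which they close (so a half turn about z gives the same grasp; the last joint's range is limited). The gripper opens to 92 mm and grips with 3 to 60 N. Pads are 19 mm wide; open, the fingers measure 130 mm over their backs; the gripper's body (75 mm by 190 mm) begins 47 mm behind the grasp point.
Start: joints at [1.005, 0.434, 0.025, 1.573, -0.012, 1.134, -0.075], TCP at [0.279, -0.559, 0.246] pointing down, gripper open.
Joint ranges: [-2.62, 2.62], [-0.44, 2.09], [-1.27, 1.32], [0.08, 2.57], [-1.32, 4.46], [0.12, 2], [-2.74, 2.74]. Speed limits (rad/s): [2.22, 2.22, 3.01, 3.01, 3.14, 3.14, 3.14].

INTERFACE

Orientations are given as a rotation vector (axis times angle).
In Python, from cell import arm gives the robot as it stands.
- The arm moves only by the tool arm_command, never from a script. Its argument "targets" is a list that holds one entry, the list of rows, each a list of 6 numbers: the shift along the tool's x, y, z in m, then the turn, a rotation vector about the tool's x, y, z in rad. A call has 1 to 10 rows; each row shifts and turns the commanded pose from where the row before left it, along the tool's axes as they then stand; what a row does not reach is not made up. A row lasts 1/8 s, in which the tool goes at most 62.5 mm and 10.7 degrees, less where a joint would pass 70% of its speed; a pose out of reach is approached as far as the arm can. A call with a gripper value outside its range is refused whole. "jaw" is the finger opening in m, from 0 to 0.0918, set as the call begins (left out, the last holds). The fingers move at their own pace and stop on an object; "newtons" is the grip in N (left out, the last holds). Time passes only in rows, so rows that do not move let the fingers close. It gives the time, the measured TCP pose, the force, the opening and the grip force at its end, in the units of the state.
- arm.observe(): the state, without advancing time (a new reading comes with each control period).
- arm.get_image(name): name is "scene" or "top" or "wrist"; returns a dict with "pixels" (480x640x3 uint8, red, green, blue), "z_map" (480x640 float32, m along the optical axis (not along the pixel's ray), 0 where there is no reading), "fx", "fy", "cx", "cy" (pixels), "xyz" and "rotation" of the camera in the world; the wrist camera has in their place "T_tool_cam" (4x4, takes a point from camera to tool coordinates, whose origin is the TCP and whose axes are the flange's). Camera axes: x right, y down, z forward; pixel columns grow to the right and rows downward; lengths in m; the calibration is good to about 2 mm. The wrist camera is an equidistant fisheye: a pixel r from the principal point sees the ray r / f radians off the axis. A picture is of the moment at which its call begins: read the wrist's pose just before it.
- arm.sign_off(): hands the job in; it is judged then, once.
The state is a dict: "clock": time; "joints": joint angles; "dq": joint speeds; "joint_efforts": joint torques, N m; "position": TCP position; "ee_rot": TCP orientation; "force": force on the tool from outside, world axes, zero at the start; "ft_torque": the same for the moment, N m; "width": opening from 0.0 (shut) to 1.0 (fully open); "gripper_force": force on a finger pad.
Only numpy, scipy, OpenCV 4.12 (cv2) and the standard library are available. Lean on these libraries where they do the work, as an engineer would, in place of code of your own. Each camera call takes 0.05 s, during which the arm holds its last target. There are 200 camera calls.

TASK

Pick up the yellow brass press plate by its wooden grip and lower it (do not drop it) onto the two upright guide posts of the green press jig, one post through each hole, so that it lies flat on the jig's base; then let go. Leave the silver-grey press plate, whose holes are too close together for this jig, where it is.

Things in the scene. Friction and masses are not known exactly. Their poses are not given: they have to be found in the camera images.
- brass_plate_grip (a point): Loose brass-coloured plate, 150x60x8 mm, 0.3 kg, lying flat; two 26 mm round through holes 50 mm either side of its middle along its length; dark wooden grip bar upright in the middle, 32 (along plate) x 16 (across) x 40 mm tall above the plate. Point: on the grip bar's axis, 34 mm above the plate's underside. x along the plate through both holes, y across, z up. Either end may go on either post.
- steel_plate_short_grip (a point): Loose silver-grey plate, not to be moved: size, grip bar and axes like the brass one, but its two 26 mm holes lie only 34 mm either side of its middle. Point: on its grip bar's axis, 34 mm above its underside.
- jig_seat (a point): Press jig fixed to the bench: green base 180x84x16 mm, thin black pad in the middle, two upright steel posts 10 mm thick with tapered tips, 30 mm tall above the base, 50 mm either side of the middle. Point: middle of the base's top, 16 mm above the bench, where the plate's underside must lie. x along the line through both posts, y across, z up.

How it is judged:
By the outcome, as a careful person would: the job done as asked, in the order asked, and still so for the second after the job is handed in, with the robot touching nothing.
It also fails if it takes over 32 s, if anything falls off the work surface, if the arm or the gripper's body presses on something with over 40 N, if the wrist force passes 120 N, or if a joint passes its speed limit or range.

## Working session

There is one attempt and no reset: what is moved stays moved. The work goes in short steps, Python scripts to look and compute and a tool call to move; the robot and the scene stay as the last step left them, time stands still between calls to the robot, and variables do not carry over. Pictures are saved under pics/ and viewed, at most 10 in all, crops included, and the job is handed in when it is done.

Besides the shell and the picture viewer there is one more tool, called after "Request:" as a command line: name --argument value ..., lists and objects as JSON in quotes. arm_command: Moves the arm, as the interface text tells. Its arguments: {"type":"object","properties":{"targets":{"type":"array","items":{"type":"array","items":{"type":"array","items":{"type":"number"}}}},"jaw":{"type":"number"},"newtons":{"type":"number"}},"required":["targets"]}

```bash
mkdir -p pics; ls
cat > h.py <<'E'
import numpy as np, cv2
from cell import arm
from scipy.spatial.transform import Rotation as R
def cloud(im):
    z=im["z_map"]; v,u=np.mgrid[:480,:640]
    p=np.stack([(u-im["cx"])/im["fx"]*z,(v-im["cy"])/im["fy"]*z,z],-1)
    r=np.array(im["rotation"]); r=r if r.shape==(3,3) else R.from_rotvec(r).as_matrix()
    return p@r.T+np.array(im["xyz"])
E
python3 - <<'E'
from h import *
s=arm.observe();print({k:np.round(v,3) for k,v in s.items()})
for n in("top","scene"):
    im=arm.get_image(n);np.save(n,im,allow_pickle=True)
    cv2.imwrite(f"pics/{n}0.png",im["pixels"][...,::-1]);print(n,im["fx"],im["xyz"],im["rotation"])
E
```

```text
pics
{'clock': np.float64(0.0), 'joints': array([ 1.005,  0.435,  0.025,  1.574, -0.012,  1.134, -0.075]), 'dq': array([ 0.   , -0.002,  0.001,  0.001,  0.   , -0.001, -0.   ]), 'joint_efforts': array([ 0.0000e+00, -6.6787e+01,  9.8500e-01, -3.1446e+01, -6.1000e-02,
        4.3000e-02,  0.0000e+00]), 'position': array([ 0.279, -0.559,  0.245]), 'ee_rot': array([-3.056e+00, -7.200e-01,  1.000e-03]), 'force': array([-0.066, -0.667, -0.297]), 'ft_torque': array([-0.018,  0.051, -0.011]), 'gripper_force': np.float64(0.0), 'width': np.float64(0.998)}
top 484.37039355733805 [0.45735528 0.1199857  0.96061056] [-2.18271363  2.15691416 -0.09753234]
scene 439.32010700723663 [-0.08183663  0.50978964  0.54554873] [-1.19426078  2.09144904 -1.13088282]
```

View pics/top0.png

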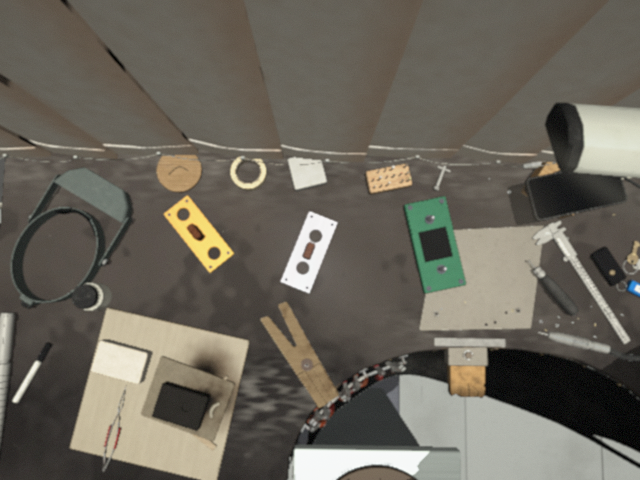

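View pics/scene0.png

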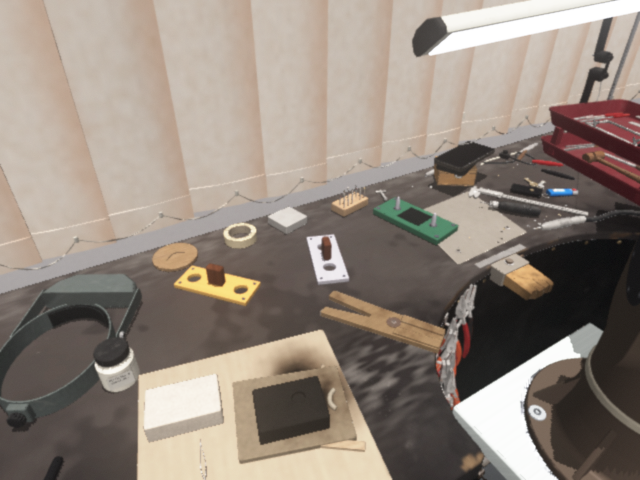

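The top view shows the brass plate at about (200,233), the steel plate at (308,252) and the jig at (435,244) with posts near (431,218) and (444,268). A lamp tube sits at (600,140). Next I measure these with masks and rays.

```bash
cat >> h.py <<'E'
def rays(im,uv,h):
    uv=np.asarray(uv,float).reshape(-1,2)
    r=np.array(im["rotation"]); r=r if r.shape==(3,3) else R.from_rotvec(r).as_matrix()
    d=np.c_[(uv[:,0]-im["cx"])/im["fx"],(uv[:,1]-im["cy"])/im["fy"],np.ones(len(uv))]@r.T
    o=np.array(im["xyz"]); return o+d*((h-o[2])/d[:,2])[:,None]
def biggest(m):
    c,_=cv2.findContours(m,cv2.RETR_EXTERNAL,cv2.CHAIN_APPROX_NONE); return max(c,key=cv2.contourArea)
def rect(im,m,h):
    p=rays(im,biggest(m)[:,0],h)[:,:2]
    (c,(w,l),a)=cv2.minAreaRect((p*1000).astype(np.float32))
    b=cv2.boxPoints((c,(w,l),a)); e=b[1]-b[0],b[2]-b[1]; e=max(e,key=np.linalg.norm)
    return np.round(c,1),sorted(np.round([w,l],1)),round(np.degrees(np.arctan2(e[1],e[0]))%180,1)
def mask(im,lo,hi):
    return cv2.inRange(cv2.cvtColor(im["pixels"],cv2.COLOR_RGB2HSV),lo,hi)
E
python3 - <<'E'
from h import *
for n in("top","scene"):
    im=np.load(n+".npy",allow_pickle=True).item(); P=cloud(im)
    print(n)
    mb=mask(im,(20,130,110),(35,255,255)); mg=mask(im,(60,80,40),(90,255,255))
    for nm,m,h in(("brass",mb,.008),("jig",mg,.016)):
        print(nm,rect(im,m,h), "depth z med",np.median(P[m>0][:,2]))
    # tall things near
    for nm,c in (("brass",rect(im,mb,.008)[0]),("jig",rect(im,mg,.016)[0])):
        d=np.linalg.norm(P[...,:2]-c/1000,axis=-1)
        m=((d<.08)&(P[...,2]>.026)&(P[...,2]<.2)).astype(np.uint8)
        k,_,st,ct=cv2.connectedComponentsWithStats(m)
        lab=cv2.connectedComponents(m)[1]
        for i in range(1,k):
            q=P[lab==i]; print(nm,"tall",st[i,4],ct[i].round(),q.mean(0).round(4),q[:,2].max().round(3))
im=np.load("top.npy",allow_pickle=True).item(); P=cloud(im)
# obstacles: height along grid
for x in np.arange(.3,.86,.05):
    print(round(x,2),[round(float(np.max(P[...,2][(abs(P[...,0]-x)<.025)&(abs(P[...,1]-y)<.025)],initial=-1)),2) for y in np.arange(-.3,.55,.05)])
E
```

```text
top
brass (array([562. , 355.1]), [np.float64(61.6), np.float64(150.4)], np.float32(39.9)) depth z med 0.007362593037102072
jig (array([ 546.1, -108.6]), [np.float64(84.1), np.float64(176.8)], np.float32(12.6)) depth z med 0.015418689195977664
brass tall 166 [195. 231.] [0.5618 0.3533 0.0444] 0.052
jig tall 25 [431. 218.] [ 0.5937 -0.0981  0.0393] 0.048
jig tall 26 [443. 268.] [ 0.4972 -0.12    0.0387] 0.048
scene
brass (array([491.3, 334.4]), [np.float64(0.0), np.float64(1.8)], np.float32(59.3)) depth z med 0.007611698437011927
jig (array([ 538.5, -105.9]), [np.float64(91.0), np.float64(184.2)], np.float32(11.4)) depth z med 0.015630654697619595
brass tall 212 [216. 271.] [0.5544 0.3541 0.0397] 0.049
jig tall 31 [398. 201.] [ 0.5916 -0.1001  0.0355] 0.047
jig tall 34 [434. 217.] [ 0.4946 -0.1216  0.0364] 0.046
0.3 [-1.0, -1.0, 0.0, 0.0, -1.0, 0.02, 0.02, 0.01, 0.02, 0.02, 0.01, 0.02, 0.03, 0.03, 0.06, 0.05, 0.05]
0.35 [0.01, 0.0, 0.01, 0.01, 0.01, 0.0, 0.0, 0.0, 0.01, 0.02, 0.01, 0.02, 0.02, 0.02, 0.02, 0.05, 0.05]
0.4 [0.01, 0.01, 0.01, 0.01, 0.01, 0.0, 0.0, 0.0, 0.0, 0.02, 0.01, 0
[... 279 characters left out ...]
.02, 0.0, 0.0, 0.02, 0.05, 0.0, 0.01, 0.01, 0.05, 0.01, 0.0, 0.04]
0.6 [0.08, 0.42, 0.42, 0.42, 0.05, 0.02, 0.0, 0.01, 0.01, 0.01, 0.0, 0.0, 0.01, 0.05, 0.01, 0.0, 0.04]
0.65 [0.08, 0.42, 0.42, 0.42, 0.02, 0.05, 0.05, 0.0, 0.02, 0.02, 0.0, 0.02, 0.02, 0.01, 0.01, 0.01, 0.04]
0.7 [0.38, 0.46, 0.53, 0.57, 0.58, 0.58, 0.57, 0.59, 0.58, 0.57, 0.57, 0.57, 0.57, 0.56, 0.57, 0.52, 0.44]
0.75 [-1.0, -1.0, -0.0, 0.0, -1.0, -1.0, 0.0, -1.0, -1.0, -1.0, 0.0, -1.0, 0.0, 0.0, -1.0, -1.0, -1.0]
0.8 [-1.0, -1.0, -1.0, -1.0, -1.0, -1.0, -1.0, -1.0, -1.0, -1.0, -1.0, -1.0, -1.0, -1.0, -1.0, -1.0, -1.0]
0.85 [-1.0, -1.0, -1.0, -1.0, -1.0, -1.0, -1.0, -1.0, -1.0, -1.0, -1.0, -1.0, -1.0, -1.0, -1.0, -1.0, -1.0]
```

```bash
cat >> h.py <<'E'
def plan(pos,yaw_y,n):
    """rows: world straight line to pos, tool down with tool y at yaw_y deg (mod 180), n equal steps"""
    s=arm.observe(); p0=np.array(s["position"]); R0=R.from_rotvec(s["ee_rot"])
    best=None
    for k in(0,180):
        a=np.radians(yaw_y+k); y=np.array([np.cos(a),np.sin(a),0]); z=np.array([0,0,-1.]); x=np.cross(y,z)
        G=R.from_matrix(np.c_[x,y,z]); d=(R0.inv()*G).as_rotvec()
        print("turn option deg",np.degrees(d).round(1))
        if best is None or np.linalg.norm(d)<np.linalg.norm(best): best=d
    st=best/n; Rc=R0
    for i in range(n):
        print(np.round(Rc.inv().apply((np.array(pos)-p0)/n),4).tolist(),np.round(st,4).tolist()); Rc=Rc*R.from_rotvec(st)
E
python3 - <<'E'
from h import *
plan([.562,.3545,.16],129.9,20)
E
```

```text
turn option deg [-0.000e+00  1.000e-01  1.666e+02]
turn option deg [ -0.1  -0.  -13.4]
[0.0331, -0.0345, 0.0043] [-0.0001, -0.0, -0.0117]
[0.0335, -0.0342, 0.0043] [-0.0001, -0.0, -0.0117]
[0.0339, -0.0338, 0.0043] [-0.0001, -0.0, -0.0117]
[0.0342, -0.0334, 0.0043] [-0.0001, -0.0, -0.0117]
[0.0346, -0.033, 0.0043] [-0.0001, -0.0, -0.0117]
[0.035, -0.0326, 0.0043] [-0.0001, -0.0, -0.0117]
[0.0354, -0.0321, 0.0043] [-0.0001, -0.0, -0.0117]
[0.0358, -0.0317, 0.0043] [-0.0001, -0.0, -0.0117]
[0.0361, -0.0313, 0.0043] [-0.0001, -0.0, -0.0117]
[0.0365, -0.0309, 0.0043] [-0.0001, -0.0, -0.0117]
[0.0369, -0.0305, 0.0043] [-0.0001, -0.0, -0.0117]
[0.0372, -0.03, 0.0043] [-0.0001, -0.0, -0.0117]
[0.0376, -0.0296, 0.0043] [-0.0001, -0.0, -0.0117]
[0.0379, -0.0291, 0.0043] [-0.0001, -0.0, -0.0117]
[0.0382, -0.0287, 0.0043] [-0.0001, -0.0, -0.0117]
[0.0386, -0.0283, 0.0043] [-0.0001, -0.0, -0.0117]
[0.0389, -0.0278, 0.0043] [-0.0001, -0.0, -0.0117]
[0.0392, -0.0273, 0.0043] [-0.0001, -0.0, -0.0117]
[0.0395, -0.0269, 0.0043] [-0.0001, -0.0, -0.0117]
[0.0399, -0.0264, 0.0043] [-0.0001, -0.0, -0.0117]
```

Request:
arm_command --targets '[[[0.02,-0.02,0.0,0,0,-0.012],[0.034,-0.034,0.0,0,0,-0.012],[0.034,-0.034,0,0,0,-0.012],[0.034,-0.034,0.0,0,0,-0.012],[0.034,-0.033,0.0,0,0,-0.012],[0.035,-0.033,0.0,0,0,-0.012],[0.035,-0.032,0.0,0,0,-0.012],[0.036,-0.032,0.0,0,0,-0.012],[0.036,-0.031,0.0,0,0,-0.012],[0.036,-0.031,0.0,0,0,-0.012]]]' --jaw 0.07

```text
clock: 1.35
position: [0.4134, -0.1193, 0.2456]
ee_rot: [3.009, 0.903, -0.0]
force: [0.8, -0.4, 0.3]
width: 0.767
gripper_force: 0.0
```

Run:
```python
from h import *
s=arm.observe();print(s["clock"],s["joints"],s["position"])
plan([.562,.3545,.15],129.9,12)
```

```text
1.35 [ 0.40345627  0.13608827 -0.27426837  1.99931521  0.04351669  1.01173291
 -0.87931846] [ 0.4134393  -0.11930233  0.24564829]
turn option deg [  0.   -0.  173.5]
turn option deg [ 0.   0.  -6.5]
[0.0321, -0.0261, 0.008] [0.0, 0.0, -0.0095]
[0.0323, -0.0258, 0.008] [0.0, 0.0, -0.0095]
[0.0326, -0.0255, 0.008] [0.0, 0.0, -0.0095]
[0.0328, -0.0252, 0.008] [0.0, 0.0, -0.0095]
[0.033, -0.0249, 0.008] [0.0, 0.0, -0.0095]
[0.0333, -0.0246, 0.008] [0.0, 0.0, -0.0095]
[0.0335, -0.0243, 0.008] [0.0, 0.0, -0.0095]
[0.0337, -0.024, 0.008] [0.0, 0.0, -0.0095]
[0.034, -0.0236, 0.008] [0.0, 0.0, -0.0095]
[0.0342, -0.0233, 0.008] [0.0, 0.0, -0.0095]
[0.0344, -0.023, 0.008] [0.0, 0.0, -0.0095]
[0.0346, -0.0227, 0.008] [0.0, 0.0, -0.0095]
```

Request:
arm_command --targets '[[[0.038,-0.031,0.008,0,0,-0.011],[0.039,-0.031,0.01,0,0,-0.011],[0.039,-0.03,0.01,0,0,-0.011],[0.039,-0.03,0.01,0,0,-0.011],[0.04,-0.03,0.01,0,0,-0.011],[0.04,-0.029,0.01,0,0,-0.011],[0.04,-0.028,0.01,0,0,-0.011],[0.041,-0.028,0.01,0,0,-0.011],[0.041,-0.027,0.01,0,0,-0.011],[0.041,-0.027,0.01,0,0,-0.011]]]'

```text
clock: 2.6
position: [0.5629, 0.3506, 0.1468]
ee_rot: [2.954, 1.066, -0.001]
force: [0.7, -0.7, -0.4]
width: 0.763
gripper_force: 0.0
```

Run:
```python
from h import *
s=arm.observe();print(s["clock"],s["joints"].round(2),s["position"])
im=arm.get_image("wrist");np.save("w1",im,allow_pickle=True)
print({k:v for k,v in im.items() if k not in("pixels","z_map")})
cv2.imwrite("pics/w1.png",im["pixels"][...,::-1])
plan([.562,.3545,.035],129.9,1)
```

```text
2.6 [-0.38  0.62 -0.41  1.56  0.27  1.02 -1.74] [0.56291517 0.3506132  0.14684596]
{'fx': 371.64829954431775, 'fy': 371.64829954431775, 'cx': 319.41398229661377, 'cy': 237.64333227577737, 'T_tool_cam': array([[-4.18289990e-04, -9.65321620e-01, -2.61063201e-01,
         7.05688427e-02],
       [ 9.99999876e-01, -3.33642607e-04, -3.68560244e-04,
         3.45304555e-04],
       [ 2.68677365e-04, -2.61063323e-01,  9.65321640e-01,
        -1.38360323e-01],
       [ 0.00000000e+00,  0.00000000e+00,  0.00000000e+00,
         1.00000000e+00]])}
turn option deg [ 1.000e-01 -4.000e-01 -1.799e+02]
turn option deg [-0.2 -0.1  0.1]
[-0.0023, 0.003, 0.1104] [-0.0043, -0.0013, 0.0019]
```

View pics/w1.png

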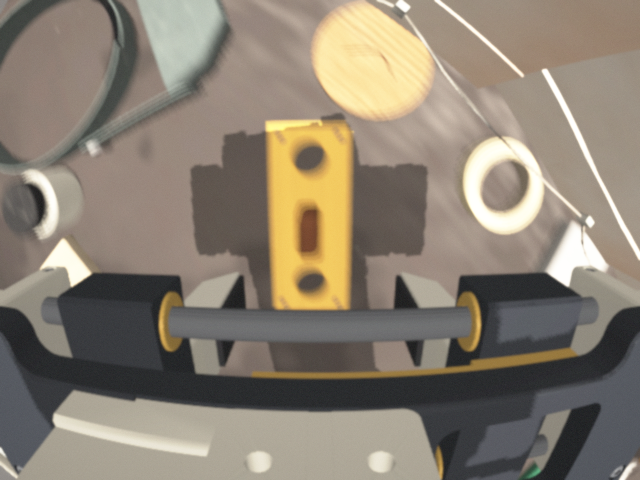

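The wrist view shows the plate aligned between the fingers, with the grip near (309,228), holes at (309,154) and (311,281), and the plate slightly left of centre. I'll refine the position from the grip and plate edges in this view.

```bash
cat >> h.py <<'E'
def wray(im,s,uv,h):
    uv=np.asarray(uv,float).reshape(-1,2); T=im["T_tool_cam"]
    d=(uv-[im["cx"],im["cy"]])/im["fx"]; r=np.linalg.norm(d,axis=1)
    k=np.c_[d*(np.sin(r)/r)[:,None],np.cos(r)]
    Rt=R.from_rotvec(s["ee_rot"]).as_matrix(); D=k@(Rt@T[:3,:3]).T; o=np.array(s["position"])+Rt@T[:3,3]
    return o+D*((h-o[2])/D[:,2])[:,None]
E
python3 - <<'E'
from h import *
im=np.load("w1.npy",allow_pickle=True).item(); s=arm.observe()
m=mask(im,(18,130,90),(35,255,255)); hsv=cv2.cvtColor(im["pixels"],cv2.COLOR_RGB2HSV)
a=[];
for r in range(170,300,8):
    c=np.where(m[r,230:400])[0]+230
    L,Rr=wray(im,s,[[c.min(),r],[c.max()+1,r]],.008); a.append(np.r_[L[:2],Rr[:2]])
a=np.array(a)*1000; mid=(a[:,:2]+a[:,2:])/2; w=np.linalg.norm(a[:,:2]-a[:,2:],axis=1)
print("width",w.round(1)); d=mid[-1]-mid[0]; print("axis",mid[0],mid[-1],np.degrees(np.arctan2(d[1],d[0]))%180)
hole=((m==0)&(np.arange(480)[:,None]>125)&(np.arange(480)[:,None]<300)).astype(np.uint8)
hole[:,:280]=0;hole[:,342:]=0
k,l,st,ct=cv2.connectedComponentsWithStats(hole)
for i in range(1,k):
    if st[i,4]>60: print(st[i],ct[i].round(1),wray(im,s,ct[i],.008)[0].round(4),wray(im,s,ct[i],.048)[0].round(4),hsv[l==i].mean(0).round())
top=mask(im,(5,120,50),(14,255,200)); top[:170]=0;top[300:]=0;top[:,:280]=0;top[:,342:]=0
x,y,ww,h=cv2.boundingRect(biggest(top));print("wood",x,y,ww,h)
E
```

```text
width [61.  61.2 61.4 61.7 61.9 61.4 61.7 62.1 62.4 62.8 62.4 62.  63.2 62.1
 61.7 61.4 61.9]
axis [594.24127017 394.49092536] [515.40932978 328.17504153] 40.07159188915793
[294 143  31  30 722] [309.2 157.6] [0.6009 0.4006 0.008 ] [0.6031 0.4009 0.048 ] [ 15.  71. 115.]
[297 206  24  51 972] [308.4 231.2] [0.5573 0.3653 0.008 ] [0.5659 0.3707 0.048 ] [ 13. 153. 135.]
[297 271  28  23 452] [310.5 281.9] [0.5263 0.3375 0.008 ] [0.5393 0.3469 0.048 ] [ 14.  74. 102.]
wood 300 209 17 43
```

The wrist estimate of the middle, (0.564,0.369), disagrees with the top and scene views, (0.562,0.354). The arm may have been settling, so I'll take a fresh picture at rest.

```bash
cat >> h.py <<'E'
def holes(im,s):
    m=mask(im,(18,130,90),(35,255,255)); c=biggest(m); f=np.zeros_like(m); cv2.drawContours(f,[c],-1,255,-1)
    k,l,st,ct=cv2.connectedComponentsWithStats(((f>0)&(m==0)).astype(np.uint8))
    return [(st[i].tolist(),wray(im,s,ct[i],.008)[0].round(4)) for i in range(1,k) if st[i,4]>150]
E
python3 - <<'E'
from h import *
for i in range(2):
    s=arm.observe();print(s["clock"],s["position"],s["ee_rot"])
    im=arm.get_image("wrist")
    for q in holes(im,s): print(q)
np.save("w2",im,allow_pickle=True)
im=arm.get_image("top");np.save("top2",im,allow_pickle=True)
mb=mask(im,(20,130,110),(35,255,255));print(rect(im,mb,.008))
Rt=R.from_rotvec(s["ee_rot"]).as_matrix();print(Rt.round(3))
# wrist depth of plate
E
```

```text
2.65 [0.56202915 0.35779357 0.14543285] [-2.94783791e+00 -1.07323146e+00  3.16917441e-04]
([305, 153, 34, 33, 877], array([0.6001, 0.3882, 0.008 ]))
([310, 216, 23, 55, 1180], array([0.556 , 0.3515, 0.008 ]))
([306, 280, 31, 25, 581], array([0.5246, 0.3252, 0.008 ]))
2.7 [0.56112487 0.35530214 0.14579218] [-2.94871650e+00 -1.07376511e+00  2.29154902e-03]
([305, 150, 33, 33, 876], array([0.6007, 0.3873, 0.008 ]))
([309, 213, 24, 55, 1157], array([0.5569, 0.3508, 0.008 ]))
([306, 278, 30, 25, 586], array([0.5251, 0.3244, 0.008 ]))
(array([566.9, 330.2]), [np.float64(16.7), np.float64(64.0)], np.float32(46.1))
[[ 0.766  0.643 -0.003]
 [ 0.643 -0.766  0.003]
 [-0.    -0.004 -1.   ]]
```

Run:
```python
from h import *
s=arm.observe();print(s["clock"],s["position"])
plan([.5625,.355,.035],130,1)
```

```text
2.8 [0.56186331 0.35012778 0.1465548 ]
turn option deg [  0.2   0.  179.8]
turn option deg [-0.   0.1 -0.2]
[0.0038, -0.0033, 0.1115] [-0.0005, 0.0018, -0.0038]
```

Request:
arm_command --targets '[[[0,0,0.015,0,0,0],[0,0,0.02,0,0,0],[0,0,0.015,0,0,0],[0,0,0,0,0,0],[0,0,0,0,0,0]]]'

```text
clock: 3.42
position: [0.5627, 0.3496, 0.0979]
ee_rot: [-2.955, -1.066, -0.0]
force: [-0.7, 0.6, 0.3]
width: 0.764
gripper_force: 0.0
```

Run:
```python
from h import *
for i in range(3):
    s=arm.observe();print(s["clock"],s["position"])
    im=arm.get_image("wrist");print(holes(im,s))
plan([.5625,.355,.035],130,1)
```

```text
3.425 [0.56274018 0.34957882 0.09792055]
[([290, 147, 41, 40, 1282], array([0.6009, 0.3881, 0.008 ])), ([295, 223, 29, 68, 1820], array([0.5555, 0.3517, 0.008 ]))]
3.475 [0.56292394 0.34971091 0.09828942]
[([291, 147, 40, 41, 1277], array([0.601 , 0.3881, 0.008 ])), ([295, 223, 29, 68, 1803], array([0.5555, 0.3516, 0.008 ]))]
3.525 [0.56297599 0.3497826  0.09843455]
[([291, 148, 40, 40, 1271], array([0.6009, 0.388 , 0.008 ])), ([295, 224, 29, 68, 1804], array([0.5555, 0.3517, 0.008 ]))]
turn option deg [-1.000e-01 -0.000e+00  1.797e+02]
turn option deg [ 0.  -0.1 -0.3]
[0.0029, -0.0043, 0.0635] [0.0001, -0.0012, -0.0054]
```

Request:
arm_command --targets '[[[0.0018,-0.0024,0.012,0,0,-0.0025],[0.0017,-0.0023,0.016,0,0,-0.0025],[0,0,0.018,0,0,0],[0,0,0.013,0,0,0],[0,0,0.0045,0,0,0],[0,0,0,0,0,0],[0,0,0,0,0,0]]]'

```text
clock: 4.45
position: [0.5627, 0.3555, 0.0348]
ee_rot: [-2.952, -1.074, -0.001]
force: [0.4, 0.2, 0.8]
width: 0.761
gripper_force: 0.0
```

Run:
```python
from h import *
s=arm.observe();print(s["clock"],s["position"],s["force"])
plan([.5627,.3557,.034],130,1)
```

```text
4.45 [0.5626613  0.35551543 0.03479804] [0.41749221 0.22728312 0.8294249 ]
turn option deg [-1.0e-01 -0.0e+00  1.8e+02]
turn option deg [ 0.  -0.1 -0. ]
[0.0001, -0.0001, 0.0008] [0.0001, -0.001, -0.0006]
```

Well placed; close the jaws.

Request:
arm_command --targets '[[[0,0,0,0,0,0],[0,0,0,0,0,0],[0,0,0,0,0,0],[0,0,0,0,0,0],[0,0,0,0,0,0],[0,0,0,0,0,0]]]' --jaw 0.0 --newtons 35

```text
clock: 5.2
position: [0.5622, 0.3554, 0.0342]
ee_rot: [-2.952, -1.074, 0.0]
force: [0.5, 0.4, -0.1]
width: 0.173
gripper_force: 35.0
```

Request:
arm_command --targets '[[[0,0,-0.006,0,0,0],[0,0,-0.014,0,0,0],[0,0,-0.02,0,0,0],[0,0,-0.025,0,0,0],[0,0,-0.025,0,0,0],[0,0,-0.015,0,0,0],[0,0,0,0,0,0]]]'

```text
clock: 6.08
position: [0.5629, 0.3558, 0.141]
ee_rot: [-2.952, -1.073, -0.004]
force: [0.7, -0.3, -3.5]
width: 0.176
gripper_force: 35.0
```

Run:
```python
from h import *
s=arm.observe();print(s["clock"],s["position"],s["force"],s["width"],s["joints"].round(2))
plan([.546,-.109,.14],102.7,18)
```

```text
6.075 [0.56292329 0.35580963 0.14103247] [ 0.6501337  -0.27577384 -3.50807827] 0.17559177601285067 [-0.39  0.63 -0.41  1.56  0.28  1.01 -1.75]
turn option deg [   0.2   -0.  -152.7]
turn option deg [-0.  -0.2 27.3]
[-0.0173, 0.0192, 0.0] [-0.0, -0.0002, 0.0264]
[-0.0168, 0.0196, 0.0] [-0.0, -0.0002, 0.0264]
[-0.0163, 0.0201, 0.0] [-0.0, -0.0002, 0.0264]
[-0.0157, 0.0205, 0.0] [-0.0, -0.0002, 0.0264]
[-0.0152, 0.0209, 0.0] [-0.0, -0.0002, 0.0264]
[-0.0146, 0.0213, 0.0] [-0.0, -0.0002, 0.0264]
[-0.0141, 0.0217, 0.0] [-0.0, -0.0002, 0.0264]
[-0.0135, 0.022, 0.0] [-0.0, -0.0002, 0.0264]
[-0.0129, 0.0224, 0.0] [-0.0, -0.0002, 0.0264]
[-0.0123, 0.0227, 0.0] [-0.0, -0.0002, 0.0264]
[-0.0117, 0.023, 0.0] [-0.0, -0.0002, 0.0264]
[-0.0111, 0.0233, 0.0] [-0.0, -0.0002, 0.0264]
[-0.0105, 0.0236, 0.0] [-0.0, -0.0002, 0.0264]
[-0.0098, 0.0239, 0.0] [-0.0, -0.0002, 0.0264]
[-0.0092, 0.0241, 0.0001] [-0.0, -0.0002, 0.0264]
[-0.0086, 0.0244, 0.0001] [-0.0, -0.0002, 0.0264]
[-0.0079, 0.0246, 0.0001] [-0.0, -0.0002, 0.0264]
[-0.0073, 0.0248, 0.0001] [-0.0, -0.0002, 0.0264]
```

Lifted, with 3.5 N showing on the wrist. Now the traverse.

Request:
arm_command --targets '[[[-0.008,0.01,0,0,0,0.013],[-0.017,0.0195,0,0,0,0.026],[-0.0165,0.02,0,0,0,0.026],[-0.016,0.0205,0,0,0,0.026],[-0.0155,0.021,0,0,0,0.026],[-0.015,0.0215,0,0,0,0.026],[-0.0145,0.0215,0,0,0,0.026],[-0.014,0.022,0,0,0,0.026],[-0.0135,0.022,0,0,0,0.026],[-0.013,0.0225,0,0,0,0.026]]]'

```text
clock: 7.32
position: [0.554, 0.1068, 0.1393]
ee_rot: [3.063, 0.699, 0.0]
force: [-0.2, -0.6, -1.6]
width: 0.174
gripper_force: 35.0
```

Request:
arm_command --targets '[[[-0.012,0.0225,0,0,0,0.026],[-0.0115,0.023,0,0,0,0.026],[-0.011,0.023,0,0,0,0.026],[-0.0105,0.0235,0,0,0,0.026],[-0.01,0.024,0,0,0,0.026],[-0.009,0.024,0,0,0,0.026],[-0.008,0.022,0,0,0,0.026],[-0.006,0.016,0,0,0,0.026],[-0.003,0.008,0,0,0,0.018],[0,0,0,0,0,0]]]'

```text
clock: 8.57
position: [0.5437, -0.0943, 0.1392]
ee_rot: [-3.122, -0.351, 0.0]
force: [-0.2, 0.8, -2.3]
width: 0.173
gripper_force: 35.0
```

Request:
arm_command --targets '[[[0,0,0,0,0,0],[0,0,0,0,0,0],[0,0,0,0,0,0]]]'

```text
clock: 8.95
position: [0.5438, -0.0936, 0.1392]
ee_rot: [-3.122, -0.354, 0.0]
force: [0.7, -0.5, -2.6]
width: 0.171
gripper_force: 35.0
```

Run:
```python
from h import *
s=arm.observe();print(s["clock"],s["position"],s["force"],s["width"],s["joints"].round(2))
plan([.546,-.109,.100],102.7,1)
im=arm.get_image("wrist");np.save("w3",im,allow_pickle=True);cv2.imwrite("pics/w3.png",im["pixels"][...,::-1])
print(arm.observe()["position"])
```

```text
8.95 [ 0.54381031 -0.09357793  0.13921605] [ 0.7122302  -0.502381   -2.62462394] 0.1710410568639084 [ 0.28  0.45 -0.28  1.86  0.16  0.85 -1.42]
turn option deg [   0.    -0.  -179.8]
turn option deg [-0.  -0.   0.2]
[-0.0013, 0.0155, 0.0392] [-0.0001, -0.0, 0.004]
[ 0.54384393 -0.0937133   0.13923243]
```

View pics/w3.png

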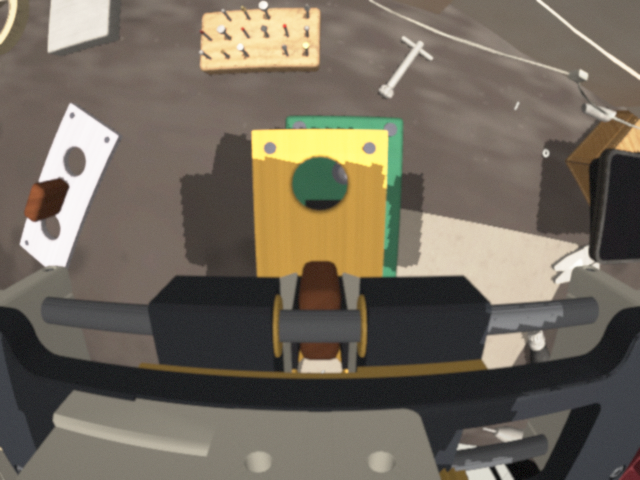

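The plate is held level. One post shows through the hole at (342,172), which agrees with the 15 mm of +y still to go. I'll shift and lower to just above the posts, then check.

Request:
arm_command --targets '[[[-0.0003,0.004,0.004,0,0,0.002],[-0.0005,0.006,0.01,0,0,0.002],[-0.0005,0.0055,0.015,0,0,0],[0,0,0.014,0,0,0],[0,0,0.005,0,0,0],[0,0,0,0,0,0],[0,0,0,0,0,0],[0,0,0,0,0,0]]]'

```text
clock: 10.0
position: [0.5463, -0.1095, 0.0917]
ee_rot: [3.122, 0.346, 0.001]
force: [0.0, 0.5, -3.6]
width: 0.17
gripper_force: 35.0
```

Run:
```python
from h import *
s=arm.observe();print(s["clock"],s["position"],s["force"])
plan([.546,-.109,.050],102.7,1)
im=arm.get_image("wrist");np.save("w4",im,allow_pickle=True);cv2.imwrite("pics/w4.png",im["pixels"][...,::-1])
for n in("scene",):
    im=arm.get_image(n); cv2.imwrite("pics/s4.png",cv2.resize(im["pixels"][130:280,320:520,::-1],None,fx=4,fy=4))
```

```text
10.0 [ 0.5462601  -0.10945035  0.09170691] [ 0.0163256   0.47025458 -3.63924773]
turn option deg [-1.0e-01 -0.0e+00  1.8e+02]
turn option deg [ 0. -0. -0.]
[-0.0002, -0.0005, 0.0417] [0.0004, -0.0008, -0.0008]
```

View pics/w4.png

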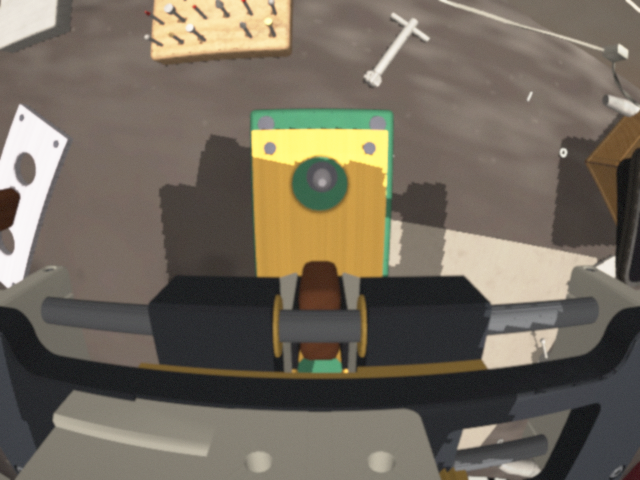

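View pics/s4.png

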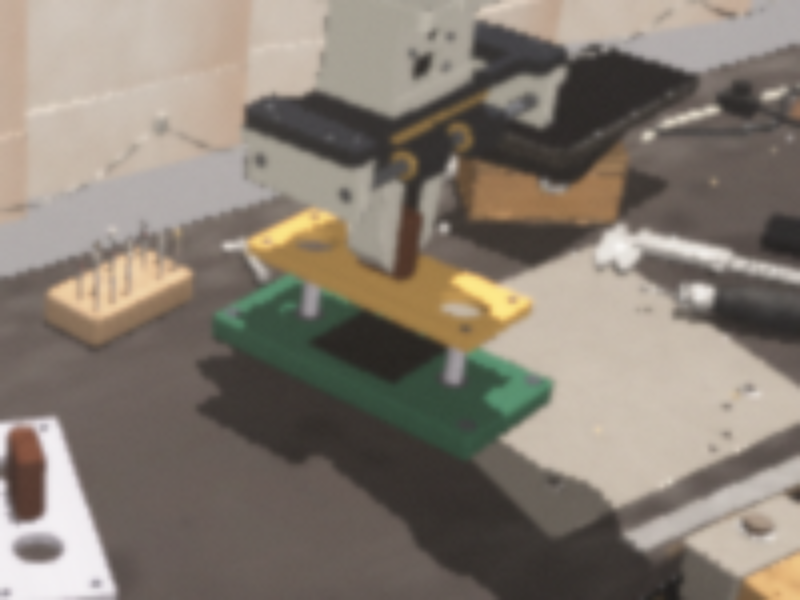

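The post sits in the hole's centre line at (321,176) and both posts are under their holes. Lowering to just above the seat.

Request:
arm_command --targets '[[[0,0,0.004,0,0,0],[0,0,0.008,0,0,0],[0,0,0.009,0,0,0],[0,0,0.008,0,0,0],[0,0,0.006,0,0,0],[0,0,0.003,0,0,0],[0,0,0,0,0,0],[0,0,0,0,0,0]]]'

```text
clock: 11.1
position: [0.5461, -0.1095, 0.0535]
ee_rot: [3.122, 0.346, 0.001]
force: [-0.4, -0.5, -2.9]
width: 0.174
gripper_force: 35.0
```

Request:
arm_command --targets '[[[0,0,0.001,0,0,0],[0,0,0.001,0,0,0],[0,0,0.001,0,0,0],[0,0,0,0,0,0],[0,0,0,0,0,0]]]'

```text
clock: 11.72
position: [0.5459, -0.1095, 0.0502]
ee_rot: [3.122, 0.346, -0.0]
force: [0.3, -0.2, -1.9]
width: 0.17
gripper_force: 35.0
```

Request:
arm_command --targets '[[[0,0,0.001,0,0,0],[0,0,0.0005,0,0,0],[0,0,0,0,0,0],[0,0,0,0,0,0]]]'

```text
clock: 12.22
position: [0.5459, -0.1095, 0.0501]
ee_rot: [3.122, 0.346, 0.001]
force: [-5.6, 0.3, 16.3]
width: 0.173
gripper_force: 35.0
```

Contact at the expected height (0.050), so the plate is seated. Open the jaws, then retreat.

Request:
arm_command --targets '[[[0,0,-0.0005,0,0,0],[0,0,0,0,0,0],[0,0,0,0,0,0],[0,0,0,0,0,0]]]' --jaw 0.06

```text
clock: 12.72
position: [0.5459, -0.1095, 0.0491]
ee_rot: [-3.122, -0.346, 0.0]
force: [-0.3, 0.0, 0.1]
width: 0.558
gripper_force: 0.0
```

Request:
arm_command --targets '[[[0,0,-0.006,0,0,0],[0,0,-0.015,0,0,0],[0,0,-0.025,0,0,0],[0,0,-0.03,0,0,0],[0,0,-0.025,0,0,0],[0,0,-0.01,0,0,0],[0,0,0,0,0,0],[0,0,0,0,0,0]]]'

```text
clock: 13.72
position: [0.5453, -0.1095, 0.1594]
ee_rot: [-3.122, -0.346, 0.002]
force: [0.7, 0.2, 0.1]
width: 0.653
gripper_force: 0.0
```

Run:
```python
from h import *
s=arm.observe();print(s["clock"],s["position"],s["force"],s["width"])
im=arm.get_image("scene"); cv2.imwrite("pics/s5.png",cv2.resize(im["pixels"][130:280,320:520,::-1],None,fx=4,fy=4))
P=cloud(im); m=mask(im,(20,130,110),(35,255,255)); q=P[m>0]; q=q[q[:,1]<0.05]
A=np.c_[q[:,:2]-[.546,-.109],np.ones(len(q))]; print(len(q),np.median(q,0),np.linalg.lstsq(A,q[:,2],rcond=None)[0])
```

```text
13.725 [ 0.54529739 -0.10950397  0.15937622] [0.70335929 0.23465689 0.09791727] 0.6528173478960486
13 [ 0.4788225  -0.12642763  0.02364192] [-0.00012309 -0.00387742  0.02354217]
```

View pics/s5.png

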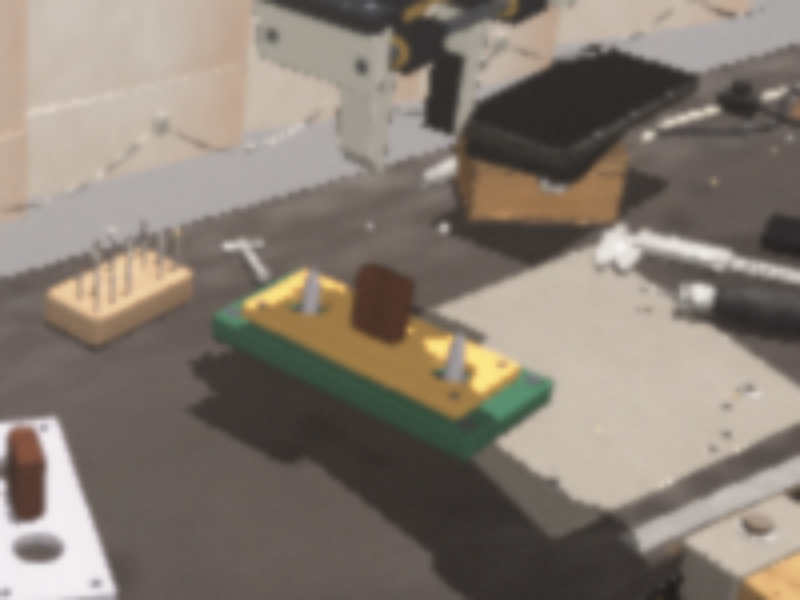

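The plate lies flat on the jig (top at 0.0236 m), with posts through both holes at (312,290) and (456,358). The gripper is clear and the steel plate hasn't moved.

```bash
python3 -c "
from cell import arm
print(arm.sign_off())"
```

```text
the job is handed in; nothing more can be done
None
```

The brass plate lies flat on the jig with one post through each hole, it has been let go, the steel plate wasn't touched, and the job was handed in at about 14 s.

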